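# Hold a culture tube at its slant angle

### The job

Pick up the slant cradle (the dial gauge with a capped tube clipped behind it) by its black grip and set it upright on the rest, with the notch in its foot over the middle of the orange ridge. Then gently rock it sideways on the ridge until its swinging pointer settles on the red mark of the dial, and finish while still holding it there by the grip, motionless and resting on the ridge. Do not disturb the tube, bottle, timer and note pad that stand around.

Things in the scene. Friction and masses are not known exactly. Their poses are not given: they have to be found in the camera images.
- gauge: Slant cradle, 0.4 kg, loose. Origin: centre of the foot's underside, below the grip; y along the foot, x from dial to tube (dial faces -x, to the robot). Foot 120 mm (y), x -22 to +52, 14 thick; V-notch across its underside at y=0, along x, 24 wide, 12 deep, 45 degree faces. Grey dial case 100 mm across, 24 thick, centre 68 up; capped tube 33x112 mm fixed behind along y; black grip on top.
- gauge_grip (a point): Centre of the black grip post of the cradle: 143 mm above the foot's underside (x = y = 0 of the cradle, same axes). The post is 26 mm (x) by 24 mm (y), from 118 to 168 mm above the underside.
- gauge_notch (a point): Point in the V-notch of the cradle, 3.5 mm above the foot's underside, below the grip (139.5 mm below gauge_grip along the cradle's z), same axes. It coincides with the centre line of the ridge's round top when the notch is seated.
- rest: Sprung rest, fixed to the bench. Origin: centre of its underside; x along the ridge. Grey plate 110 (x) x 80 x 12 mm; aluminium housing 82 x 24 mm, up to 36 mm high; orange ridge sticks up out of it.
- ridge_mid (a point): Mid-length of the orange ridge, on the centre line of its round top (radius 6 mm, ridge 12 mm thick, 70 mm long along x): 54 mm above the bench, the very top 60 mm, when not pressed. Axes of the rest (x along the ridge, z up). Moves down with the ridge.
- ridge (a joint): How far the ridge is pressed down on its spring, m: 0 free (needs about 1 N to start), then 0.8 N per mm, 0.010 at its stop.
- pointer (a joint): Angle of the black plumb pointer with brass bob, hanging from the dial's centre, relative to the cradle, rad. 0: it points at the foot. At rest it equals the cradle's tilt about its own +x (positive: +y end of the foot higher, pointer towards the cradle's -y). It swings at about 3 Hz for about a second after a movement.
- index (a joint): Angle of the centre of the red mark on the dial, same zero and sense as the pointer, rad. It differs from run to run (0.27 to 0.50) and stays put on the dial. The red mark spans 5 degrees to either side of it.
- pointer_tip (a point): Point on the pointer near its free end, 42 mm from the dial's centre.
- index_mark (a point): Centre of the red mark on the dial, 42 mm from the dial's centre; coincides with pointer_tip when the angles agree.
- tube: Loose upright red-capped tube, 33 x 112 mm, to be left alone. Origin: centre of underside.
- timer: Loose white bench timer, 62 x 66 x 19 mm, to be left alone. Origin: centre of underside.
- bottle: Loose orange-capped reagent bottle, 56 x 105 mm, to be left alone. Origin: centre of underside.
- pad: Loose yellow note pad, 76 x 76 x 14 mm, to be left alone. Origin: centre of underside.
There are look-alikes about, which are no part of the job. What is shaped like the rest but blue or green is not meant.

How it is judged (in metres and radians):
On the way, in this order (a step that is already met when the one before it is completed fails the run):
1. the cradle is lifted clear of the bench in the gripper (height (world z) of gauge_grip above 0.175 m and contact force between the fingers and gauge above 1 N), for 0.2 s.
2. the cradle sits upright (within 9 degrees) with its notch on the ridge (y of gauge_notch in the frame of ridge_mid between -0.005 and 0.005 m and x of gauge_notch in the frame of ridge_mid between -0.03 and 0.03 m and z of gauge_notch in the frame of ridge_mid between -0.005 and 0.004 m and angle between the x axis of gauge_notch and the x axis of ridge_mid, either way round below 0.15 rad and contact force between gauge and rest above 0.4 N and angle between gauge's own z axis and vertical below 0.16 rad), for 0.2 s.
At the end, for the whole second after the job is handed in: Still gripped and still (20 mm/s, 0.1 rad/s), the cradle rests on the ridge with 0.4 N or more, notch within 5 mm of the ridge line and 30 mm of its middle, parallel to 0.15 rad, and the pointer rests (0.3 rad/s) within 3.7 mm (5 degrees) of the centre of the red mark (y of gauge_notch in the frame of ridge_mid between -0.005 and 0.005 m and x of gauge_notch in the frame of ridge_mid between -0.03 and 0.03 m and z of gauge_notch in the frame of ridge_mid between -0.005 and 0.004 m and angle between the x axis of gauge_notch and the x axis of ridge_mid, either way round below 0.15 rad and contact force between gauge and rest above 0.4 N and distance between pointer_tip and index_mark below 0.0037 m and velocity of joint pointer between -0.3 and 0.3 rad/s and linear speed of gauge below 0.02 m/s and angular speed of gauge below 0.1 rad/s and contact force between the fingers and gauge above 1 N); the arm keeps its last pose, push and grip.
It fails at once if the cradle is pressed on the rest with more than 30 N (contact force between gauge and rest above 30 N).
It fails at once if a bystander is shifted by more than 20 mm (distance of any of tube, timer, bottle, pad from where it was at the start of the episode above 0.02 m).
It also fails if it takes over 48 s, if anything falls off the work surface, if the arm or the gripper's body presses on something with over 40 N, if the wrist force passes 120 N, or if a joint passes its speed limit or range.

### The arm

A 7-joint arm with a two-finger parallel gripper is mounted at the origin on a cart in front of the work surface, level with it; the furniture and walls round the work are solid. World frame = base frame: x ahead of the robot, y to its left, z up, the work surface at z = 0. Lengths are in mm, angles in rad, forces in N, time in s.
With the tool pointing down it reaches from about 375 to 925 mm from the base axis. Payload 3.1 kg.
Tool frame: the origin (TCP) lies midway between the tips of the shut fingers; the grasp point (between the pads) lies ctrl.grip_depth behind it (ctrl.grip_depth is the distance from the TCP to the grasp point, in mm); z points along the fingers, y is the line along which they close (so a half turn about z gives the same grasp; the last joint's range is limited). The gripper opens to 85 mm and grips with 20 to 120 N. Pads are 22 mm wide; open, the fingers measure 114 mm over their backs; the gripper's body (76 mm by 85 mm) begins 54 mm behind the grasp point. The pads swing forward as they close: fully open they stand 13 mm farther back than shut.
Start: joints at [1.083, 0.383, 0.044, 1.598, -0.018, 1.161, -0.05], TCP at [247.022, -601.234, 210.069] pointing down, gripper open.
Joint ranges: [-2.61, 2.61], [-0.41, 2.15], [-1.48, 1.57], [0, 2.5], [-1.57, 4.71], [0.05, 1.97], [-2.85, 2.85]. Speed limits (rad/s): [2.79, 2.79, 3.14, 3.14, 3.14, 3.14, 3.14].

### API

Orientations are given as a unit quaternion [w, x, y, z].
In Python, from bench import ctrl, optics gives the robot as it stands.
- The arm moves only by the tool servo_tool, never from a script. Its argument "steps" is a list of rows, each a list of 7 numbers: the shift along the tool's x, y, z normalised to -1 to 1, where 1 is 0.2 m, then the turn, a rotation vector about the tool's x, y, z normalised to -1 to 1, where 1 is 30 degrees, then the opening, from 0 (shut) to 1 (fully open). A call has 1 to 20 rows; each row is the pose to reach, as a shift and turn from the pose commanded when the call began, along the tool's axes at that moment; what a row does not reach only later rows make up. A row lasts 1/8 s, in which the tool goes at most 62.5 mm and 10.7 degrees, less where a joint would pass 70% of its speed; a pose out of reach is approached as far as the arm can. A call with a number of a shift or a turn outside -1 to 1 is refused whole. A call with a gripper value outside its range is refused whole. The fingers move at their own pace and stop on an object; the grip force is fixed at half the most. Time passes only in rows, so rows that repeat a pose let the fingers close. It gives the time, the measured TCP pose, the force, the opening and the grip force at its end, in the units of the state.
- ctrl.read_state(): the state, without advancing time (a new reading comes with each control period).
- optics.camera(name): name is "scene" or "side" or "wrist"; returns the picture (384x512x3 uint8, red, green, blue); there is no depth.
- optics.camera_params(name): a dict with "fx", "fy", "cx", "cy" (pixels), "k1" (the pictures are not rectified: a ray, as slopes to the right and down, at radius r is drawn at 1 + k1 r^2 times it, then the intrinsics apply), "R" (3x3) and "t" (3): a world point X has camera coordinates R X + t; the wrist camera has in their place "hand_eye" (4x4, takes a point from camera to tool coordinates, whose origin is the TCP and whose axes are the flange's). Camera axes: x right, y down, z forward; pixel columns grow to the right and rows downward; lengths in mm; the calibration is good to about 2 mm. A picture is of the moment at which its call begins: read the wrist's pose just before it. camera_params takes no time and is no camera call.
- ctrl.close_job(): hands the job in; it is judged then, once.
The state is a dict: "time": time; "joints": joint angles; "qvel": joint speeds; "effort": joint torques, N m; "tcp_pos": TCP position; "ee_rot": TCP orientation; "ft_force": force on the tool from outside, world axes, zero at the start; "ft_torque": the same for the moment, N m; "opening": finger opening in mm; "finger_force": force on a finger pad.
Only numpy, scipy, OpenCV 4.12 (cv2) and the standard library are available. Lean on these libraries where they do the work, as an engineer would, in place of code of your own. Each camera call takes 0.05 s, during which the arm holds its last target. There are 200 camera calls.

## Working session

There is one attempt and no reset: what is moved stays moved. The work goes in short steps, Python scripts to look and compute and a tool call to move; the robot and the scene stay as the last step left them, time stands still between calls to the robot, and variables do not carry over. Pictures are saved under pics/ and viewed, at most 10 in all, crops included, and the job is handed in when it is done.

Besides the shell and the picture viewer there is one more tool, called after "Emit:" as name(argument=value, ...), one argument or row to a line, values as JSON. servo_tool: Moves the arm, as the interface text tells. Its arguments: {"type":"object","properties":{"steps":{"type":"array","items":{"type":"array","items":{"type":"number"}}}},"required":["steps"]}

```bash
ls; mkdir -p pics
python3 - <<'E'
from bench import ctrl, optics
import cv2,numpy as np
print(ctrl.read_state(), ctrl.grip_depth)
for n in("scene","side","wrist"):
    p=optics.camera_params(n);print(n,p)
    cv2.imwrite(f"pics/{n}0.png",optics.camera(n)[:,:,::-1])
a=cv2.imread("pics/scene0.png");b=cv2.imread("pics/side0.png")
cv2.imwrite("pics/s0.png",cv2.resize(a,(800,600),interpolation=cv2.INTER_CUBIC))
cv2.imwrite("pics/d0.png",cv2.resize(b,(800,600),interpolation=cv2.INTER_CUBIC))
E
```

```text
pics
{'time': 0.0, 'joints': array([ 1.08320115,  0.38385737,  0.04382994,  1.59959717, -0.01789242,
        1.16119681, -0.04990191]), 'qvel': array([ 0.00129355, -0.00013643,  0.00115933,  0.00017389, -0.00101656,
       -0.00066712,  0.00048902]), 'effort': array([-2.70320415e-04, -4.33450377e+01,  1.02438804e+00, -2.49512672e+01,
        1.05109930e-02,  1.12039267e-02,  3.53294546e-06]), 'tcp_pos': array([ 246.60614281, -600.30992413,  208.66198746]), 'ee_rot': array([-1.29136013e-03,  9.81058480e-01,  1.93707205e-01, -3.31219298e-04]), 'ft_force': array([ 0.12846489, -0.36640698, -0.06112586]), 'ft_torque': array([0.00083156, 0.00496167, 0.04547425]), 'finger_force': 0.0, 'opening': 85.4152264068135} 18.700000000000003
scene {'fx': 454.0368926585839, 'fy': 454.0368926585839, 'cx': 251.0219715566468, 'cy': 191.29802211408438, 'k1': -0.02144790603003598, 'R': array([[ 0.6005904 , -0.7995538 , -0.00221344],
       [-0.58004404, -0.43379542, -0.68947113],
       [ 0.55030908,  0.41537363, -0.72430978]]), 't': array([-314.2895673 ,  409.41166099, 1369.28318736])}
side {'fx': 400.3246907451912, 'fy': 400.3246907451912, 'cx': 249.69182933267857, 'cy': 191.71384117687614, 'k1': -0.046442801702467625, 'R': array([[ 0.99814707, -0.06050653,  0.0064329 ],
       [-0.02745859, -0.54225299, -0.83976647],
       [ 0.05429961,  0.83803381, -0.54290965]]), 't': array([-535.27543775,  131.80117919, 1223.47632089])}
wrist {'fx': 267.04291324971865, 'fy': 267.04291324971865, 'cx': 254.47714032111077, 'cy': 193.76359154056644, 'k1': -0.06304213827991613, 'hand_eye': array([[-2.78095032e-04, -9.45648123e-01, -3.25191558e-01,
         8.42406251e+01],
       [ 9.99999329e-01,  1.02764684e-04, -1.15400928e-03,
         7.81763852e-01],
       [ 1.12470492e-03, -3.25191660e-01,  9.45647460e-01,
        -1.63513326e+02],
       [ 0.00000000e+00,  0.00000000e+00,  0.00000000e+00,
         1.00000000e+00]])}
```

View pics/s0.png

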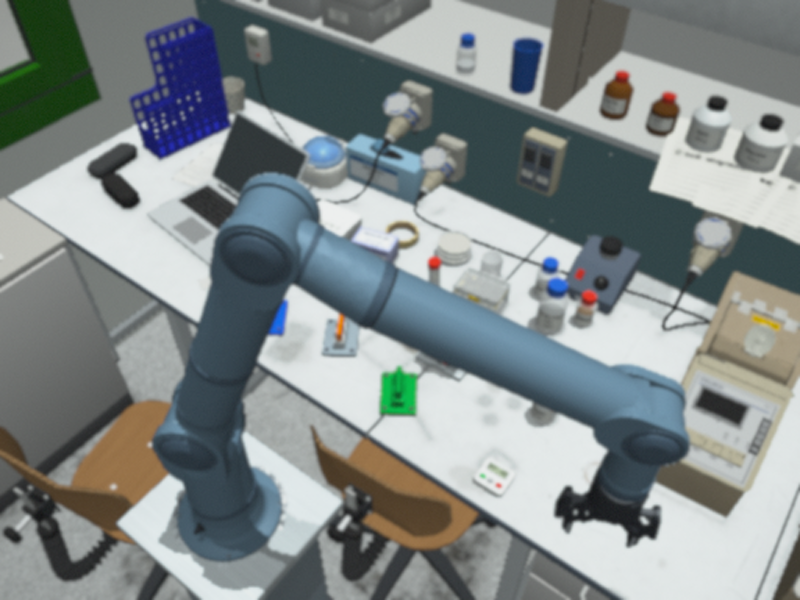

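View pics/d0.png

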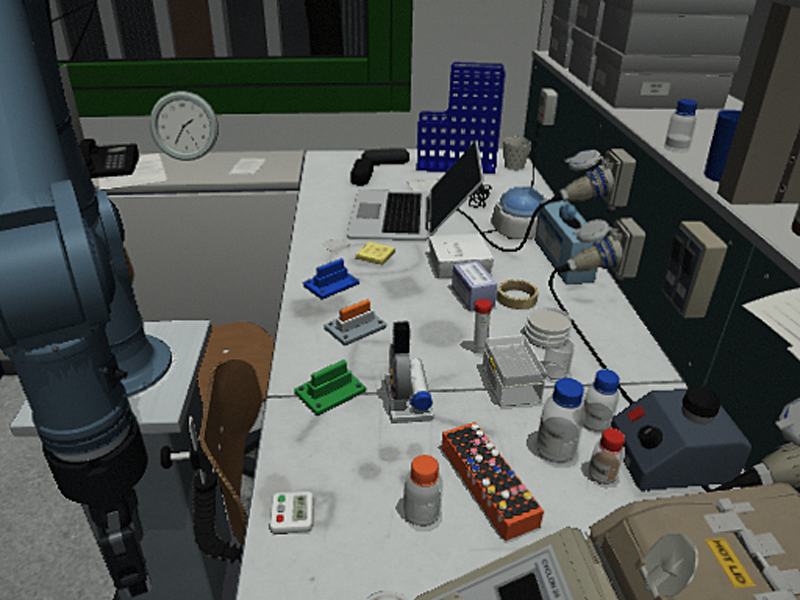

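The side view shows three candidates shaped like the rest: blue (330,278), orange ridge on a grey plate (355,318), and green (330,388). The orange-on-grey one fits. The only cradle is at (405,375), with its black grip at (401,335). I'll confirm both in an enlarged crop.

Run:
```python
import cv2
a=cv2.imread("pics/side0.png")[180:276,195:323]
cv2.imwrite("pics/c1.png",cv2.resize(a,None,fx=6.25,fy=6.25,interpolation=cv2.INTER_CUBIC))
```

```text
(no output)
```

View pics/c1.png

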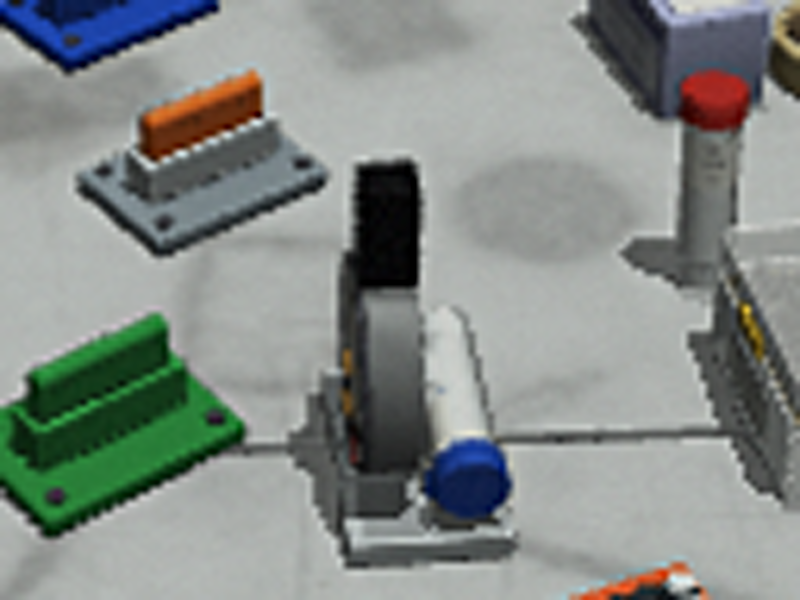

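The crop confirms the orange ridge on the grey plate (plate corners at 80,190 / 165,255 / 327,185) and the cradle: grip from (355,165) to (420,285), near foot edge from (347,565) to (515,556).

```bash
cat > h.py <<'E'
from bench import ctrl, optics
import numpy as np, cv2
from scipy.spatial.transform import Rotation as Ro
def und(p,uv):
    K=np.array([[p["fx"],0,p["cx"]],[0,p["fy"],p["cy"]],[0,0,1]])
    return cv2.undistortPoints(np.array([[uv]],float),K,np.array([p["k1"],0,0,0]))[0,0]
def pose(p,s=None):
    if "R" in p: return p["R"].T,-p["R"].T@p["t"]
    T=np.eye(4);q=s["ee_rot"];T[:3,:3]=Ro.from_quat(np.r_[q[1:],q[0]]).as_matrix();T[:3,3]=s["tcp_pos"]
    T=T@p["hand_eye"];return T[:3,:3],T[:3,3]
def on_z(n,uv,z,s=None):
    p=optics.camera_params(n);R,c=pose(p,s);d=R@np.r_[und(p,uv),1]
    return c+d*(z-c[2])/d[2]
def proj(n,X,s=None):
    p=optics.camera_params(n);R,c=pose(p,s);x=R.T@(np.array(X)-c);x=x[:2]/x[2]
    x=x*(1+p["k1"]*(x@x));return np.array([p["fx"]*x[0]+p["cx"],p["fy"]*x[1]+p["cy"]])
E
python3 - <<'E'
from h import *
np.set_printoptions(precision=1,suppress=True)
for n,x,y,z in [("footL",347,565,0),("footR",515,556,0),("platL",80,190,0),("platN",165,255,0),("platR",327,185,0),("ridgeN",148,112,60),("ridgeF",253,74,60),("postTopNL",357,178,168),("postTopNR",418,178,168),("postTopFL",360,163,168),("tube",690,280,0)]:
    print(n,on_z("side",(195+x/6.25,180+y/6.25),z))
for n,x,y,z in [("bottle",422,520,0),("timer",291,515,0),("pad",375,253,0)]:
    print(n,on_z("side",(x*.64,y*.64),z))
E
```

```text
footL [ 527.5 -182.7    0. ]
footR [ 602.  -181.2    0. ]
platL [402.7 107.6   0. ]
platN [447.9  47.7   0. ]
platR [534.7 105.5   0. ]
ridgeN [441.2  90.9  60. ]
ridgeF [496.4 124.2  60. ]
postTopNL [ 534.  -125.7  168. ]
postTopNR [ 559.7 -127.   168. ]
postTopFL [ 536.  -114.8  168. ]
tube [714.7  12.6   0. ]
bottle [ 560.1 -390.9    0. ]
timer [ 364.7 -371.4    0. ]
pad [523.6 438.9   0. ]
```

Emit:
servo_tool(
  steps=[
    [0.77, -0.55, -0.2, 0, 0, 0, 1],
    [0.77, -0.55, -0.2, 0, 0, 0, 1],
    [0.77, -0.55, -0.2, 0, 0, 0, 1],
    [0.77, -0.55, -0.2, 0, 0, 0, 1],
  ],
)

```text
time: 0.65
tcp_pos: [353.0, -435.6, 251.2]
ee_rot: [-0.0, 0.98, 0.199, 0.002]
ft_force: [-0.8, -0.7, 0.3]
opening: 85.3
finger_force: 0.0
```

Emit:
servo_tool(
  steps=[
    [0.77, -0.55, 0, 0, 0, 0, 1],
    [0.77, -0.55, 0, 0, 0, 0, 1],
    [0.77, -0.55, 0, 0, 0, 0, 1],
    [0.77, -0.55, 0, 0, 0, 0, 1],
  ],
)

```text
time: 1.15
tcp_pos: [451.6, -274.7, 249.9]
ee_rot: [-0.001, 0.98, 0.199, 0.001]
ft_force: [1.3, -0.5, 0.3]
opening: 85.5
finger_force: 0.0
```

Emit:
servo_tool(
  steps=[
    [0.77, -0.55, 0, 0, 0, 0.71, 1],
    [0.77, -0.55, 0, 0, 0, 0.71, 1],
    [0.77, -0.55, 0, 0, 0, 0.71, 1],
    [0.77, -0.55, 0, 0, 0, 0.71, 1],
    [0.77, -0.55, 0, 0, 0, 0.71, 1],
  ],
)

```text
time: 1.78
tcp_pos: [548.9, -120.7, 249.5]
ee_rot: [0.0, 1.0, 0.01, -0.001]
ft_force: [0.3, -1.0, -0.2]
opening: 85.0
finger_force: 0.0
```

Run:
```python
from h import *
s=ctrl.read_state();im=optics.camera("wrist")[:,:,::-1];print(s["joints"].round(2),s["tcp_pos"])
for X in [(548,-119,168),(535,-131,168),(561,-107,168)]: print(proj("wrist",X,s))
cv2.imwrite("pics/w1r.png",im)
cv2.imwrite("pics/w1.png",cv2.resize(im,(800,600),interpolation=cv2.INTER_CUBIC))
```

```text
[ 0.41  0.2  -0.3   1.75  0.07  1.2  -1.46] [ 548.87870759 -120.6926787   249.50198973]
[252.38262251 194.61856068]
[264.30957497 207.26231709]
[240.05395709 181.54722068]
```

View pics/w1.png

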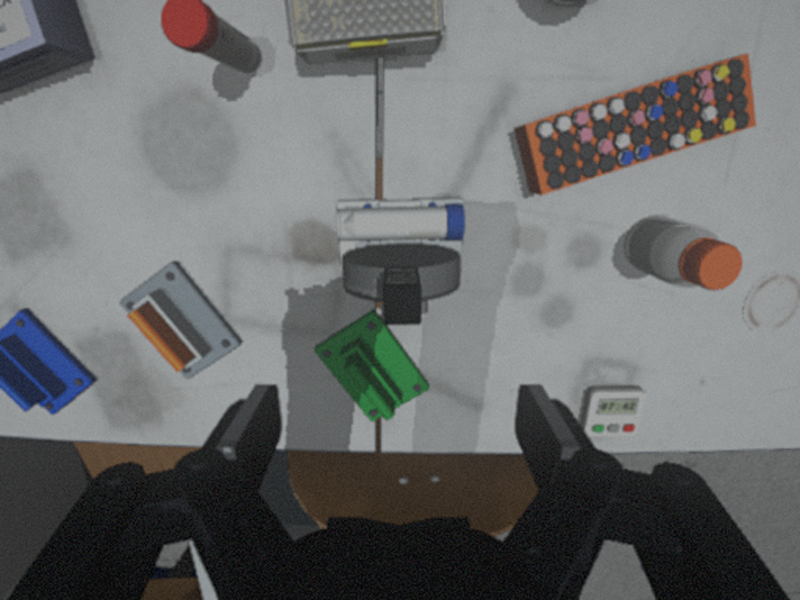

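Wrist view: grip top at about (403,304), foot back corners at (338,200) and (463,199). The rest's plate corners are at (175,262), (241,343), (186,377) and (121,300).

Run:
```python
from h import *
np.set_printoptions(precision=1,suppress=True)
s=ctrl.read_state()
for n,x,y,z in [("post",403,304,168),("pTL",386,287,168),("pBR",420,323,168),("footBL",338,200,14),("footBR",463,199,14),("p1",175,262,12),("p2",241,343,12),("p3",187,377,12),("p4",121,300,12),("rN",190,370,60),("rF",131,311,60)]:
    print(n,on_z("wrist",(x*.64,y*.64),z,s))
```

```text
post [ 547.4 -126.5  168. ]
pTL [ 558.2 -115.9  168. ]
pBR [ 534.8 -137.5  168. ]
footBL [595.8 -66.7  14. ]
footBR [ 598.6 -183.7   14. ]
p1 [533.9  99.5  12. ]
p2 [446.3  41.5  12. ]
p3 [403.7 107.2  12. ]
p4 [492.7 164.8  12. ]
rN [438.9  75.5  60. ]
rF [498.8 122.9  60. ]
```

Emit:
servo_tool(
  steps=[
    [-0.01, 0.018, 0.3, 0, 0, 0, 1],
    [-0.01, 0.018, 0.55, 0, 0, 0, 1],
    [-0.01, 0.018, 0.62, 0, 0, 0, 1],
    [-0.01, 0.018, 0.62, 0, 0, 0, 1],
    [-0.01, 0.018, 0.62, 0, 0, 0, 0],
    [-0.01, 0.018, 0.62, 0, 0, 0, 0],
    [-0.01, 0.018, 0.62, 0, 0, 0, 0],
    [-0.01, 0.018, 0.62, 0, 0, 0, 0],
    [-0.01, 0.018, 0.62, 0, 0, 0, 0],
    [-0.01, 0.018, 0.62, 0, 0, 0, 0],
  ],
)

```text
time: 3.08
tcp_pos: [548.1, -123.6, 127.3]
ee_rot: [0.0, 1.0, 0.009, 0.001]
ft_force: [0.0, 1.8, 5.2]
opening: 23.1
finger_force: 61.9
```

Emit:
servo_tool(
  steps=[
    [0, 0, -0.1, 0, 0, 0, 0],
    [0, 0, -0.3, 0, 0, 0, 0],
    [0, 0, -0.5, 0, 0, 0, 0],
    [0, 0, -0.5, 0, 0, 0, 0],
    [0, 0, -0.5, 0, 0, 0, 0],
  ],
)

```text
time: 3.7
tcp_pos: [544.9, -124.0, 223.5]
ee_rot: [-0.0, 1.0, 0.009, -0.002]
ft_force: [0.1, 0.6, -4.0]
opening: 23.1
finger_force: 60.6
```

Emit:
servo_tool(
  steps=[
    [-0.05, -0.15, 0, 0, 0, 0, 0],
    [-0.11, -0.35, 0, 0, 0, -0.2, 0],
    [-0.185, -0.576, 0, 0, 0, -0.4, 0],
    [-0.185, -0.576, 0, 0, 0, -0.53, 0],
    [-0.185, -0.576, 0, 0, 0, -0.53, 0],
    [-0.185, -0.576, 0, 0, 0, -0.53, 0],
  ],
)

```text
time: 4.45
tcp_pos: [506.9, -10.7, 224.4]
ee_rot: [-0.0, 0.989, 0.146, -0.002]
ft_force: [0.0, 0.0, -4.2]
opening: 22.8
finger_force: 60.7
```

```bash
cat >> h.py <<'E'
def move(pos,yaw,tilt=0.):
    "shift/turn in normalised tool units to reach tcp pos with tool x at yaw (rad), cradle tilted by tilt about its x"
    s=ctrl.read_state();q=s["ee_rot"];A=Ro.from_quat(np.r_[q[1:],q[0]])
    B=Ro.from_euler("z",yaw)*Ro.from_euler("x",tilt)*Ro.from_euler("x",np.pi)
    d=A.inv().apply(np.array(pos)-s["tcp_pos"])/200; r=(A.inv()*B).as_rotvec()/np.radians(30)
    print(s["tcp_pos"].round(1),"yaw",np.degrees(np.arctan2(A.as_matrix()[1,0],A.as_matrix()[0,0])).round(2),"shift",d.round(3),"turn",r.round(3),"F",s["ft_force"].round(1),s["ft_torque"].round(2))
E
python3 -c "
from h import *
move((469.6,105.4,227),np.radians(33.4));print(ctrl.read_state()['joints'].round(2))"
```

```text
[506.9 -10.7 224.4] yaw 16.77 shift [-0.011 -0.61  -0.012] turn [-0.002  0.006 -0.554] F [ 0.   0.  -4.2] [-0.05  0.05 -0.05]
[ 0.32  0.13 -0.41  1.9   0.05  1.13 -1.38]
```

Emit:
servo_tool(
  steps=[
    [0, -0.2, 0, 0, 0, -0.15, 0],
    [0, -0.4, 0, 0, 0, -0.35, 0],
    [-0.005, -0.55, 0, 0, 0, -0.55, 0],
    [-0.01, -0.61, 0, 0, 0, -0.55, 0],
    [-0.01, -0.61, 0, 0, 0, -0.55, 0],
    [-0.01, -0.61, 0, 0, 0, -0.55, 0],
  ],
)

```text
time: 5.2
tcp_pos: [471.1, 104.3, 225.9]
ee_rot: [0.0, 0.958, 0.286, -0.0]
ft_force: [-0.2, -0.9, -3.7]
opening: 22.9
finger_force: 60.6
```

Run:
```python
from h import *
move((469.6,105.4,227),np.radians(33.4))
b=optics.camera("side")[:,:,::-1];a=optics.camera("scene")[:,:,::-1]
cv2.imwrite("pics/d2r.png",b);cv2.imwrite("pics/s2r.png",a)
u,v=proj("side",(469,107,80)).astype(int);print(u,v)
u2,v2=proj("scene",(469,107,100)).astype(int);print(u2,v2)
c=b[v-70:v+50,u-50:u+50];d=a[v2-70:v2+50,u2-50:u2+50]
o=np.hstack([c,d]);cv2.imwrite("pics/c2.png",cv2.resize(o,None,fx=4,fy=4,interpolation=cv2.INTER_CUBIC));print(u-50,v-70,u2-50,v2-70)
```

```text
[471.1 104.3 225.9] yaw 33.2 shift [-0.003 -0.009 -0.006] turn [ 0.002  0.001 -0.007] F [-0.2 -0.9 -3.7] [-0.04 -0.05  0.03]
227 189
217 197
177 119 167 127
```

View pics/c2.png

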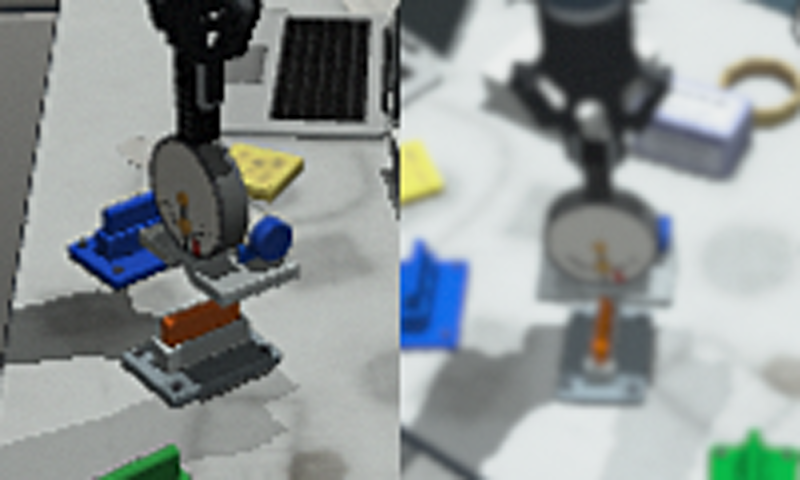

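The foot's front edge is centred at about u=605 in the scene half (right) and the ridge at about 602–606, so they're aligned within 2–3 mm. The red mark shows right of the pointer, on the cradle's −y side. Next I descend.

Emit:
servo_tool(
  steps=[
    [0, -0.005, 0.1, 0, 0, 0, 0],
    [0, -0.005, 0.19, 0, 0, 0, 0],
    [0, -0.005, 0.21, 0, 0, 0, 0],
    [0, -0.005, 0.23, 0, 0, 0, 0],
    [0, -0.005, 0.24, 0, 0, 0, 0],
    [0, -0.005, 0.24, 0, 0, 0, 0],
  ],
)

```text
time: 6.05
tcp_pos: [470.2, 107.9, 178.7]
ee_rot: [-0.0, 0.958, 0.288, 0.0]
ft_force: [-1.3, 0.7, -2.5]
opening: 23.0
finger_force: 60.8
```

Run:
```python
from h import *
move((469.6,105.4,176),np.radians(33.4))
b=optics.camera("side")[:,:,::-1];a=optics.camera("scene")[:,:,::-1]
cv2.imwrite("pics/d3r.png",b);cv2.imwrite("pics/s3r.png",a)
c=b[147:227,190:260];d=a[160:240,180:250]
o=np.hstack([c,d]);cv2.imwrite("pics/c3.png",cv2.resize(o,None,fx=5.7,fy=5.7,interpolation=cv2.INTER_CUBIC))
```

```text
[470.2 107.9 178.7] yaw 33.45 shift [-0.01   0.009  0.013] turn [-0.    -0.002  0.002] F [-1.3  0.7 -2.5] [ 0.2   0.21 -0.02]
```

View pics/c3.png

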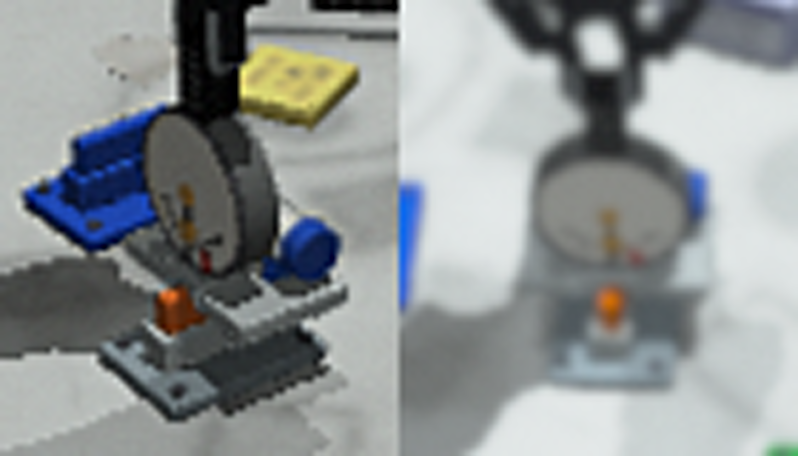

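Contact shows on one notch face: the rest pushes the cradle toward its +y with 1.3 N. I'll shift about 3 mm that way (tool −y) and seat it.

Emit:
servo_tool(
  steps=[
    [0, -0.015, 0, 0, 0, 0, 0],
    [0, -0.015, 0, 0, 0, 0, 0],
    [0, -0.015, 0.01, 0, 0, 0, 0],
    [0, -0.015, 0.015, 0, 0, 0, 0],
    [0, -0.015, 0.015, 0, 0, 0, 0],
  ],
)

```text
time: 6.78
tcp_pos: [468.8, 109.7, 175.4]
ee_rot: [0.0, 0.958, 0.288, 0.0]
ft_force: [-0.1, -1.0, -1.0]
opening: 22.7
finger_force: 61.0
```

```bash
python3 -c "
from h import *
move((469.6,105.4,176),np.radians(33.4))"
```

```text
[468.8 109.7 175.4] yaw 33.42 shift [-0.009  0.02  -0.003] turn [ 0.001 -0.001  0.001] F [-0.1 -1.  -1. ] [-0.25 -0.11 -0.06]
```

Emit:
servo_tool(
  steps=[
    [0, 0.006, 0.005, 0, 0, 0, 0],
    [0, 0.006, 0.005, 0, 0, 0, 0],
    [0, 0.006, 0.005, 0, 0, 0, 0],
    [0, 0.006, 0.005, 0, 0, 0, 0],
  ],
)

```text
time: 7.28
tcp_pos: [469.0, 109.3, 174.2]
ee_rot: [-0.0, 0.958, 0.288, 0.0]
ft_force: [-1.2, 1.0, 0.7]
opening: 22.8
finger_force: 61.1
```

Run:
```python
from h import *
move((469.6,105.4,176),np.radians(33.4))
s=ctrl.read_state()
im=optics.camera("side");b=im[:,:,::-1]
a=optics.camera("scene")[:,:,::-1]
cv2.imwrite("pics/d4r.png",b);cv2.imwrite("pics/s4r.png",a)
c=b[160:200,205:245];d=a[175:215,195:235]
o=np.hstack([c,d]);cv2.imwrite("pics/c4.png",cv2.resize(o,None,fx=10,fy=10,interpolation=cv2.INTER_CUBIC))
# cradle pose now and predicted dial points
yaw=np.radians(33.3);ex=np.array([np.cos(yaw),np.sin(yaw),0]);ey=np.array([-ex[1],ex[0],0]);ez=np.array([0,0,1])
O=s["tcp_pos"]-125.5*ez
for n,o0 in(("side",(205,160)),("scene",(195,175))):
    for r,a in((0,0),(42,0),(42,.27),(42,.385),(42,.5)):
        X=O-ex*13+ez*(68-r*np.cos(a))-ey*r*np.sin(a)
        print(n,r,a,((proj(n,X)-o0)*10+(400 if n=="scene" else 0)).round())
```

```text
[469.  109.3 174.2] yaw 33.44 shift [-0.008  0.018 -0.009] turn [-0.    -0.001  0.001] F [-1.2  1.   0.7] [ 0.19  0.1  -0.04]
side 0 0 [184. 209.]
side 42 0 [188. 321.]
side 42 0.27 [207. 332.]
side 42 0.385 [215. 334.]
side 42 0.5 [223. 335.]
scene 0 0 [612. 617.]
scene 42 0 [619. 698.]
scene 42 0.27 [650. 696.]
scene 42 0.385 [663. 694.]
scene 42 0.5 [675. 691.]
```

View pics/c4.png

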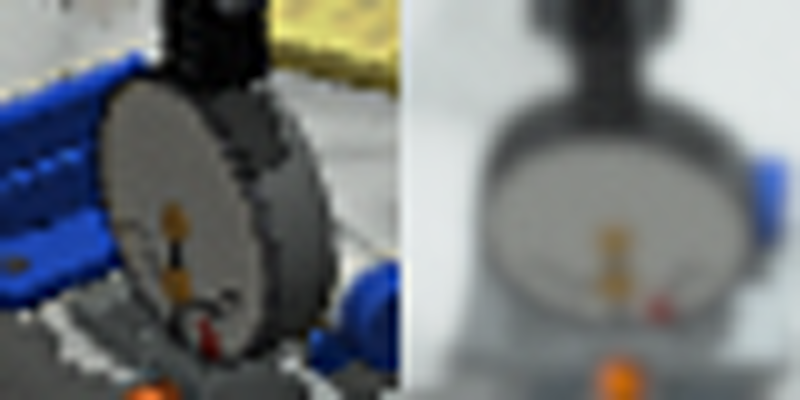

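Scene half: hub at (615,240), bob at (614,285), red mark at (658,308). Side half: red mark at (206,338). The mark angle is roughly 0.35 rad on the −y side. I'll centre slightly, dwell, then rock along the arc to 0.35.

Emit:
servo_tool(
  steps=[
    [0, -0.004, 0, 0, 0, 0, 0],
    [0, -0.004, 0, 0, 0, 0, 0],
    [0, -0.004, 0, 0, 0, 0, 0],
    [0, -0.004, 0, 0, 0, 0, 0],
    [0, 0.017, 0, 0.067, 0, 0, 0],
    [0, 0.039, 0.002, 0.134, 0, 0, 0],
    [0, 0.06, 0.003, 0.2, 0, 0, 0],
    [0, 0.081, 0.006, 0.267, 0, 0, 0],
    [0, 0.102, 0.009, 0.334, 0, 0, 0],
    [0, 0.123, 0.013, 0.401, 0, 0, 0],
    [0, 0.144, 0.018, 0.468, 0, 0, 0],
    [0, 0.165, 0.024, 0.535, 0, 0, 0],
    [0, 0.185, 0.03, 0.6, 0, 0, 0],
    [0, 0.205, 0.037, 0.668, 0, 0, 0],
    [0, 0.205, 0.037, 0.668, 0, 0, 0],
    [0, 0.205, 0.037, 0.668, 0, 0, 0],
    [0, 0.205, 0.037, 0.668, 0, 0, 0],
    [0, 0.205, 0.037, 0.668, 0, 0, 0],
    [0, 0.205, 0.037, 0.668, 0, 0, 0],
    [0, 0.205, 0.037, 0.668, 0, 0, 0],
  ],
)

```text
time: 9.88
tcp_pos: [491.7, 74.5, 166.7]
ee_rot: [-0.166, 0.943, 0.283, -0.05]
ft_force: [1.5, -3.4, 0.2]
opening: 22.7
finger_force: 61.1
```

Emit:
servo_tool(
  steps=[
    [0, 0, 0, 0, 0, 0, 0],
    [0, 0, 0, 0, 0, 0, 0],
    [0, 0, 0, 0, 0, 0, 0],
  ],
)

```text
time: 10.25
tcp_pos: [491.7, 74.5, 166.7]
ee_rot: [-0.167, 0.943, 0.283, -0.05]
ft_force: [2.2, -1.9, 0.6]
opening: 22.3
finger_force: 61.1
```

Run:
```python
from h import *
s=ctrl.read_state();print(s["ft_force"].round(1),s["ft_torque"].round(2))
av=lambda n:np.mean([optics.camera(n)[:,:,::-1].astype(float) for _ in range(4)],0).astype(np.uint8)
b=av("side");a=av("scene")
cv2.imwrite("pics/d5r.png",b);cv2.imwrite("pics/s5r.png",a)
c=b[160:200,205:245];d=a[178:218,200:240]
o=np.hstack([c,d]);cv2.imwrite("pics/c5.png",cv2.resize(o,None,fx=10,fy=10,interpolation=cv2.INTER_CUBIC))
q=s["ee_rot"];A=Ro.from_quat(np.r_[q[1:],q[0]]).as_matrix();ex,ey,ez=A[:,0],-A[:,1],-A[:,2]
print("tilt",np.arcsin(ey[2]));O=s["tcp_pos"]-125.5*ez
for n,o0 in(("side",(205,160)),("scene",(200,178))):
    for r,a in((0,0),(42,0),(42,.27),(42,.35),(42,.42),(42,.5)):
        X=O-ex*13+ez*(68-r*np.cos(a))-ey*r*np.sin(a)
        print(n,r,a,((proj(n,X)-o0)*10+(np.array([400,0]) if n=="scene" else 0)).round())
```

```text
[ 2.2 -1.9  0.6] [-1.04 -0.73 -0.1 ]
tilt 0.34945342053283646
side 0 0 [223. 250.]
side 42 0 [200. 335.]
side 42 0.27 [220. 356.]
side 42 0.35 [226. 361.]
side 42 0.42 [231. 365.]
side 42 0.5 [237. 369.]
scene 0 0 [625. 198.]
scene 42 0 [590. 272.]
scene 42 0.27 [621. 278.]
scene 42 0.35 [631. 279.]
scene 42 0.42 [639. 279.]
scene 42 0.5 [648. 279.]
```

View pics/c5.png

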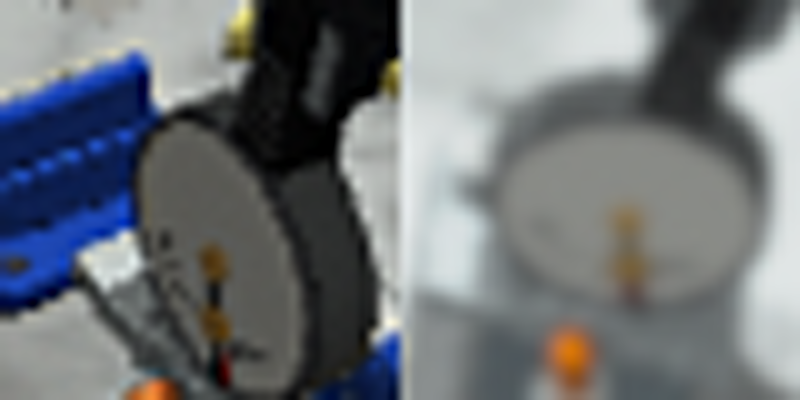

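Scene half: hub (627,218), bob (629,265), red (632,292). Side half: bob (214,323), red (223,370). The pointer is on or very near the mark, so I'll quantify the residual with red and brass centroids.

Run:
```python
from h import *
for f,n,(x0,x1,y0,y1) in(("d4r","side",(210,235,175,198)),("d5r","side",(215,240,180,199)),("s4r","scene",(200,235,190,209)),("s5r","scene",(215,235,192,211))):
    im=cv2.imread(f"pics/{f}.png").astype(float);B,G,R=[im[y0:y1,x0:x1,i] for i in range(3)]
    yy,xx=np.mgrid[y0:y1,x0:x1]
    wr=np.clip(R-G-20,0,None)*(np.abs(G-B)<0.3*(R-G)); wb=np.clip(np.minimum(R,G)-B-15,0,None)
    c=lambda w:((xx*w).sum()/w.sum(),(yy*w).sum()/w.sum(),(w>0).sum())
    print(f,"red",np.round(c(wr),2),"brass",np.round(c(wb),2), "off",np.round(np.subtract(c(wr),c(wb))[:2],2))
    m=wr>8; print([(int(a),int(b),int(w)) for a,b,w in zip(xx[m],yy[m],wr[m])][:24])
# predicted offsets red(r42,a) minus brass mean (hub..bob ~25mm at angle=tilt)
yaw=np.radians(33.4)
for tl,tc in((0.,(469,109.3,174.2)),(.35,(491.7,74.5,166.7))):
    M=(Ro.from_euler("z",yaw)*Ro.from_euler("x",tl)).as_matrix();ex,ey,ez=M.T
    O=np.array(tc)-125.5*ez
    P=lambda r,a,h=-13:O+ex*h+ez*(68-r*np.cos(a))-ey*r*np.sin(a)
    for n in("side","scene"):
        print(tl,n,"bob25",(proj(n,P(25,tl))-proj(n,P(0,0))).round(2),[(a,(proj(n,P(42,a))-proj(n,P(0,0))).round(2)) for a in(.27,.35,.42,.5)])
```

```text
d4r red [225.42 193.45   6.  ] brass [222.25 185.28  19.  ] off [3.17 8.16]
[(225, 192, 24), (225, 193, 23), (226, 193, 15), (225, 194, 27), (226, 194, 24), (226, 195, 15)]
d5r red [227.   196.47   4.  ] brass [224.71 191.21  24.  ] off [2.29 5.26]
[(227, 196, 31), (227, 197, 41)]
s4r red [220.48 205.52   4.  ] brass [216.05 201.02  21.  ] off [4.43 4.5 ]
[]
s5r red [nan nan  0.] brass [222.38 202.18  20.  ] off [nan nan]
[]
0.0 side bob25 [0.23 6.66] [(0.27, array([ 2.31, 12.23])), (0.35, array([ 2.86, 12.41])), (0.42, array([ 3.33, 12.49])), (0.5, array([ 3.84, 12.52]))]
0.0 scene bob25 [0.41 4.84] [(0.27, array([3.81, 7.92])), (0.35, array([4.69, 7.76])), (0.42, array([5.44, 7.59])), (0.5, array([6.27, 7.34]))]
0.35 side bob25 [0.19 6.68] [(0.27, array([-0.28, 10.64])), (0.35, array([ 0.31, 11.14])), (0.42, array([ 0.83, 11.52])), (0.5, array([ 1.42, 11.89]))]
0.35 scene bob25 [0.34 4.82] [(0.27, array([-0.38,  7.97])), (0.35, array([0.56, 8.03])), (0.42, array([1.39, 8.05])), (0.5, array([2.32, 8.02]))]<stdin>:6: RuntimeWarning: invalid value encountered in scalar divide
```

Run:
```python
from h import *
a=np.mean([optics.camera("scene").astype(float) for _ in range(12)],0)
b4=cv2.imread("pics/s4r.png")[:,:,::-1].astype(float)
def an(im,x0,x1,y0,y1):
    R,G,B=[im[y0:y1,x0:x1,i] for i in range(3)];yy,xx=np.mgrid[y0:y1,x0:x1]
    red=R-G-1.2*(G-B);br=G-B
    red=red-np.median(red);br=br-np.median(br)
    for nm,w in(("red",red),("brass",br)):
        w=np.where(w>0.3*w.max(),w,0);print(nm,((xx*w).sum()/w.sum()).round(2),((yy*w).sum()/w.sum()).round(2),w.max().round(1),(w>0).sum())
print("up");an(b4,207,228,194,208.__int__())
print("now");an(a,214,234,196,210)
s=ctrl.read_state();print(s["time"],s["ft_force"].round(1),s["qvel"].round(3))
```

```text
File "<stdin>", line 10
    print("up");an(b4,207,228,194,208.__int__())
                                     ^
SyntaxError: invalid decimal literal
```

Run:
```python
from h import *
a=np.mean([optics.camera("scene").astype(float) for _ in range(12)],0)
b4=cv2.imread("pics/s4r.png")[:,:,::-1].astype(float)
def an(im,x0,x1,y0,y1):
    R,G,B=[im[y0:y1,x0:x1,i] for i in range(3)];yy,xx=np.mgrid[y0:y1,x0:x1]
    red=R-G-1.2*(G-B);br=G-B
    red=red-np.median(red);br=br-np.median(br)
    for nm,w in(("red",red),("brass",br)):
        w=np.where(w>0.3*w.max(),w,0);print(nm,((xx*w).sum()/w.sum()).round(2),((yy*w).sum()/w.sum()).round(2),w.max().round(1),(w>0).sum())
print("up");an(b4,207,228,194,208)
print("now");an(a,214,234,196,209)
s=ctrl.read_state();print(s["time"],s["ft_force"].round(1),s["qvel"].round(3))
```

```text
up
red 220.51 205.63 34.6 14
brass 216.02 200.89 32.0 26
now
red 222.82 207.12 17.0 12
brass 222.42 202.04 30.0 28
11.25 [ 1.5 -3.   0.6] [ 0.     0.    -0.    -0.002 -0.001 -0.001 -0.001]
```

The upright and tilted scene measurements both put the mark at 0.35 rad, and the tilt is 0.349. Contact is about 4.5 N and the arm is still.

```bash
python3 -c "
from bench import ctrl
print(ctrl.close_job())"
```

```text
the job is handed in; nothing more can be done
None
```

I handed the job in with the cradle gripped and still on the ridge, tilted 0.35 rad so the pointer sits on the red mark by my camera measurement, with about 4.5 N of contact; no verdict came back.

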